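# Drift, bolt and tidy: fit the cover of a bearing housing

### The job

The cover on the bearing housing is turned a little, so its holes do not line up. Push the drift pin fully home, collar down on the cover, through any cover hole into the housing hole below it to line them up, and only then fit every bolt from the long wooden block, heads down on the cover, each in a hole of its own, with the drift left in. When they are all home, pull the drift out and hang it by the window in its handle on the folding hook of the wooden stand, swung straight out from its board, and fit the last bolt, the one beside the drift in its own block, in a hole that is still free.

Things in the scene. Friction and masses are not known exactly. Their poses are not given: they have to be found in the camera images.
- housing: dark steel bearing housing, a fixed square block 120x120x40 mm with a small round stub on its -x side; origin at the centre of its underside, axes along its sides, z up. A fixed spigot 22 mm across stands at the centre of its top, 15 mm high. Four holes 16 mm wide go right through at x, y = +-40 mm.
- cover: bare aluminium plate 108x108x10 mm, loose, flat on the housing, its 23.5 mm centre bore over the spigot (5 mm proud of it), so it can only turn, with 1 mm play. Four 16 mm holes at x, y = +-40 mm. Origin at the centre of its underside, 40 mm above the bench. It starts turned 5 to 8 degrees anticlockwise from the housing, the holes overlapping in part. About 0.4 kg.
- housing_hole0 (a point): centre of the mouth of housing hole 0, at the housing's top face, 40 mm above the bench; the holes are numbered anticlockwise seen from above
- housing_hole1 (a point): centre of the mouth of housing hole 1, at the housing's top face, 40 mm above the bench; the holes are numbered anticlockwise seen from above
- housing_hole2 (a point): centre of the mouth of housing hole 2, at the housing's top face, 40 mm above the bench; the holes are numbered anticlockwise seen from above
- housing_hole3 (a point): centre of the mouth of housing hole 3, at the housing's top face, 40 mm above the bench; the holes are numbered anticlockwise seen from above
- cover_hole0 (a point): centre of the mouth of cover hole 0, at the cover's top face, 50 mm above the bench; it belongs over housing hole 0
- cover_hole1 (a point): centre of the mouth of cover hole 1, at the cover's top face, 50 mm above the bench; it belongs over housing hole 1
- cover_hole2 (a point): centre of the mouth of cover hole 2, at the cover's top face, 50 mm above the bench; it belongs over housing hole 2
- cover_hole3 (a point): centre of the mouth of cover hole 3, at the cover's top face, 50 mm above the bench; it belongs over housing hole 3
- drift: steel drift pin upright in its block, 110 mm tall; origin at its pointed lower end, z up. Shank tapers from 5 mm wide at the tip to 15 mm at z 26, straight to the collar (26 mm wide, z 46-52) that rests on the cover. Above: flat dark handle 12 mm thick (its x), 40 mm wide (its y), with a window through it along x (26 mm wide, z 58-86); grip the solid top, z 86-110. About 0.16 kg.
- drift_eye (a point): centre of the drift's hanging window, 72 mm above its tip on its axis; axes as the drift's
- bolt_1: steel cap bolt standing head up in the bolt block (may be absent); origin at the centre of its pointed lower end, z up. Shank 11 mm, 40 mm long with a 7 mm tapered point; round dark head 20 mm wide and 16 mm high (z 40 to 56 mm), to be gripped. 0.06 kg.
- bolt_2: steel cap bolt standing head up in the bolt block (may be absent); origin at the centre of its pointed lower end, z up. Shank 11 mm, 40 mm long with a 7 mm tapered point; round dark head 20 mm wide and 16 mm high (z 40 to 56 mm), to be gripped. 0.06 kg.
- bolt_3: steel cap bolt standing head up in the bolt block (may be absent); origin at the centre of its pointed lower end, z up. Shank 11 mm, 40 mm long with a 7 mm tapered point; round dark head 20 mm wide and 16 mm high (z 40 to 56 mm), to be gripped. 0.06 kg.
- last_bolt: the last bolt: a cap bolt of the same shape and size as the others, always there, standing head up beside the drift in the drift block; origin at its pointed lower end, z up
- bolt_block: loose wooden block 70x190x46 mm with three 13 mm holes in a row along its y (at y = -60, 0, +60 mm) in which the bolts stand, heads on its top; origin at the centre of its underside, z up. 0.6 kg
- drift_block: loose wooden block 70x130x50 mm with two holes: at y = +32 mm a 17 mm one in which the drift stands with its collar on the top, at y = -32 mm a 13 mm one in which the last bolt stands; origin at the centre of its underside, z up. 0.6 kg
- hook_stand: fixed wooden stand: foot 110x90x14 mm and an upright board (18 mm thick along x, 60 mm wide along y, up to z = 178 mm) whose front looks to its -x; origin under the board's centre, z up. The folding hook is hinged to the front of the board.
- fold_hook (a joint): angle of the folding hook: 0 folded flat along the board (hook points to the stand's -y, its outer 40 mm stand out beyond the board's edge), pi/2 straight out from the board (points to the stand's -x); stop at 1.6. Stiff enough to stay where it is left (about 0.05 N m).
- hook_pivot (a point): the folding hook's vertical hinge axis at the height of its bar, 150 mm above the bench; 24 mm in front of the board's middle plane; turns with the hook: its -y points along the bar to the free end
- hook_mid (a point): point on the axis of the hook's bar, 55 mm from the hinge; axes as hook_pivot. The bar is 8 mm thick, straight to 85 mm from the hinge, and there its last 6 mm turn up, the tip ending 14 mm above the bar's axis.

How it is judged (in metres and radians):
On the way, in this order (a step that is already met when the one before it is completed fails the run):
1. the drift is home through the cover into a housing hole and the cover is lined up, with no bolt in the housing yet (((horizontal distance between drift and housing_hole0 below 0.005 m and z of drift in the frame of housing below 0.0075 m) or (horizontal distance between drift and housing_hole1 below 0.005 m and z of drift in the frame of housing below 0.0075 m) or (horizontal distance between drift and housing_hole2 below 0.005 m and z of drift in the frame of housing below 0.0075 m) or (horizontal distance between drift and housing_hole3 below 0.005 m and z of drift in the frame of housing below 0.0075 m)) and angle between the x axis of cover and the x axis of housing, either way round below 0.05 rad and z of cover in the frame of housing below 0.043 m and not ((horizontal distance between bolt_1 and housing_hole0 below 0.005 m and z of bolt_1 in the frame of housing below 0.035 m) or (horizontal distance between bolt_1 and housing_hole1 below 0.005 m and z of bolt_1 in the frame of housing below 0.035 m) or (horizontal distance between bolt_1 and housing_hole2 below 0.005 m and z of bolt_1 in the frame of housing below 0.035 m) or (horizontal distance between bolt_1 and housing_hole3 below 0.005 m and z of bolt_1 in the frame of housing below 0.035 m)) and not ((horizontal distance between bolt_2 and housing_hole0 below 0.005 m and z of bolt_2 in the frame of housing below 0.035 m) or (horizontal distance between bolt_2 and housing_hole1 below 0.005 m and z of bolt_2 in the frame of housing below 0.035 m) or (horizontal distance between bolt_2 and housing_hole2 below 0.005 m and z of bolt_2 in the frame of housing below 0.035 m) or (horizontal distance between bolt_2 and housing_hole3 below 0.005 m and z of bolt_2 in the frame of housing below 0.035 m)) and not ((horizontal distance between bolt_3 and housing_hole0 below 0.005 m and z of bolt_3 in the frame of housing below 0.035 m) or (horizontal distance between bolt_3 and housing_hole1 below 0.005 m and z of bolt_3 in the frame of housing below 0.035 m) or (horizontal distance between bolt_3 and housing_hole2 below 0.005 m and z of bolt_3 in the frame of housing below 0.035 m) or (horizontal distance between bolt_3 and housing_hole3 below 0.005 m and z of bolt_3 in the frame of housing below 0.035 m)) and not ((horizontal distance between last_bolt and housing_hole0 below 0.005 m and z of last_bolt in the frame of housing below 0.035 m) or (horizontal distance between last_bolt and housing_hole1 below 0.005 m and z of last_bolt in the frame of housing below 0.035 m) or (horizontal distance between last_bolt and housing_hole2 below 0.005 m and z of last_bolt in the frame of housing below 0.035 m) or (horizontal distance between last_bolt and housing_hole3 below 0.005 m and z of last_bolt in the frame of housing below 0.035 m))), for 0.2 s.
2. all the bolts of the bolt block are home in the holes with the drift still in, the last bolt not yet fitted (((horizontal distance between drift and housing_hole0 below 0.005 m and z of drift in the frame of housing below 0.0075 m) or (horizontal distance between drift and housing_hole1 below 0.005 m and z of drift in the frame of housing below 0.0075 m) or (horizontal distance between drift and housing_hole2 below 0.005 m and z of drift in the frame of housing below 0.0075 m) or (horizontal distance between drift and housing_hole3 below 0.005 m and z of drift in the frame of housing below 0.0075 m)) and angle between the x axis of cover and the x axis of housing, either way round below 0.05 rad and z of cover in the frame of housing below 0.043 m and ((horizontal distance between bolt_1 and housing_hole0 below 0.005 m and z of bolt_1 in the frame of housing below 0.0125 m) or (horizontal distance between bolt_1 and housing_hole1 below 0.005 m and z of bolt_1 in the frame of housing below 0.0125 m) or (horizontal distance between bolt_1 and housing_hole2 below 0.005 m and z of bolt_1 in the frame of housing below 0.0125 m) or (horizontal distance between bolt_1 and housing_hole3 below 0.005 m and z of bolt_1 in the frame of housing below 0.0125 m)) and ((horizontal distance between bolt_2 and housing_hole0 below 0.005 m and z of bolt_2 in the frame of housing below 0.0125 m) or (horizontal distance between bolt_2 and housing_hole1 below 0.005 m and z of bolt_2 in the frame of housing below 0.0125 m) or (horizontal distance between bolt_2 and housing_hole2 below 0.005 m and z of bolt_2 in the frame of housing below 0.0125 m) or (horizontal distance between bolt_2 and housing_hole3 below 0.005 m and z of bolt_2 in the frame of housing below 0.0125 m)) and ((horizontal distance between bolt_3 and housing_hole0 below 0.005 m and z of bolt_3 in the frame of housing below 0.0125 m) or (horizontal distance between bolt_3 and housing_hole1 below 0.005 m and z of bolt_3 in the frame of housing below 0.0125 m) or (horizontal distance between bolt_3 and housing_hole2 below 0.005 m and z of bolt_3 in the frame of housing below 0.0125 m) or (horizontal distance between bolt_3 and housing_hole3 below 0.005 m and z of bolt_3 in the frame of housing below 0.0125 m)) and not ((horizontal distance between last_bolt and housing_hole0 below 0.005 m and z of last_bolt in the frame of housing below 0.035 m) or (horizontal distance between last_bolt and housing_hole1 below 0.005 m and z of last_bolt in the frame of housing below 0.035 m) or (horizontal distance between last_bolt and housing_hole2 below 0.005 m and z of last_bolt in the frame of housing below 0.035 m) or (horizontal distance between last_bolt and housing_hole3 below 0.005 m and z of last_bolt in the frame of housing below 0.035 m))), for 0.2 s.
At the end, for the whole second after the job is handed in: every bolt that is there, the last one too, stands upright in a hole of the housing (within 5 mm of its axis), head within 2.5 mm of the cover, the cover flat on the housing; the hook is swung out past 1.3 rad and the drift hangs on it at rest with the bar through its window (((horizontal distance between bolt_1 and housing_hole0 below 0.005 m and z of bolt_1 in the frame of housing below 0.0125 m) or (horizontal distance between bolt_1 and housing_hole1 below 0.005 m and z of bolt_1 in the frame of housing below 0.0125 m) or (horizontal distance between bolt_1 and housing_hole2 below 0.005 m and z of bolt_1 in the frame of housing below 0.0125 m) or (horizontal distance between bolt_1 and housing_hole3 below 0.005 m and z of bolt_1 in the frame of housing below 0.0125 m)) and angle between each of bolt_1, bolt_2, bolt_3, last_bolt's own z axis and vertical below 0.12 rad and ((horizontal distance between bolt_2 and housing_hole0 below 0.005 m and z of bolt_2 in the frame of housing below 0.0125 m) or (horizontal distance between bolt_2 and housing_hole1 below 0.005 m and z of bolt_2 in the frame of housing below 0.0125 m) or (horizontal distance between bolt_2 and housing_hole2 below 0.005 m and z of bolt_2 in the frame of housing below 0.0125 m) or (horizontal distance between bolt_2 and housing_hole3 below 0.005 m and z of bolt_2 in the frame of housing below 0.0125 m)) and ((horizontal distance between bolt_3 and housing_hole0 below 0.005 m and z of bolt_3 in the frame of housing below 0.0125 m) or (horizontal distance between bolt_3 and housing_hole1 below 0.005 m and z of bolt_3 in the frame of housing below 0.0125 m) or (horizontal distance between bolt_3 and housing_hole2 below 0.005 m and z of bolt_3 in the frame of housing below 0.0125 m) or (horizontal distance between bolt_3 and housing_hole3 below 0.005 m and z of bolt_3 in the frame of housing below 0.0125 m)) and ((horizontal distance between last_bolt and housing_hole0 below 0.005 m and z of last_bolt in the frame of housing below 0.0125 m) or (horizontal distance between last_bolt and housing_hole1 below 0.005 m and z of last_bolt in the frame of housing below 0.0125 m) or (horizontal distance between last_bolt and housing_hole2 below 0.005 m and z of last_bolt in the frame of housing below 0.0125 m) or (horizontal distance between last_bolt and housing_hole3 below 0.005 m and z of last_bolt in the frame of housing below 0.0125 m)) and z of cover in the frame of housing below 0.043 m and x of drift_eye in the frame of hook_mid between -0.015 and 0.015 m and y of drift_eye in the frame of hook_mid between -0.032 and 0.045 m and z of drift_eye in the frame of hook_mid between -0.022 and 0 m and linear speed of drift below 0.03 m/s and angle between drift's own z axis and vertical below 0.35 rad and value of joint fold_hook above 1.3 rad); the robot touches nothing.
Of bolt_1, bolt_2, bolt_3 only 2 to 3 are there at a start; the rules pass over those that are not, and their reading is None.
At some moment in a run one of bolt_block, drift_block may be knocked a few centimetres aside while the robot is not near it.
It also fails if it takes over 208 s, if anything falls off the work surface, if the arm or the gripper's body presses on something with over 40 N, if the wrist force passes 120 N, or if a joint passes its speed limit or range.

### The arm

A 6-joint arm with a two-finger parallel gripper is mounted at the origin on a cart in front of the work surface, level with it; the furniture and walls round the work are solid. World frame = base frame: x ahead of the robot, y to its left, z up, the work surface at z = 0. Lengths are in m, angles in degrees, forces in N, time in s.
With the tool pointing down it reaches from about 0.25 to 0.8 m from the base axis. Payload 8.5 kg.
Tool frame: the origin (TCP) lies midway between the tips of the shut fingers; the grasp point (between the pads) lies 19 mm behind it (r.grip_depth is the distance from the TCP to the grasp point, in m); z points along the fingers, y is the line along which they close (so a half turn about z gives the same grasp; the last joint's range is limited). The gripper opens to 85 mm and grips with 20 to 120 N. Pads are 22 mm wide; open, the fingers measure 114 mm over their backs; the gripper's body (76 mm by 85 mm) begins 54 mm behind the grasp point. The pads swing forward as they close: fully open they stand 13 mm farther back than shut.
Start: joints at [0, 13.648, -0.773, 75.585, 0, 90], TCP at [0.525, -0, 0.231] pointing down, gripper open.
Joint ranges: [-152.45, 152.45], [-59.26, 108.67], [-65.41, 83.53], [-104.44, 129.93], [-82.83, 76.93], [-180, 180]. Speed limits (degrees/s): [127.2, 127.2, 159.86, 180, 180, 180].

### API

Orientations are given as a 3x3 rotation matrix whose columns are the frame's x, y, z axes.
In Python, from station import r gives the robot as it stands. Calls block until the motion is done:
- r.move_pose(position, orientation): joint-space move of the TCP to a pose.
- r.move_linear(position, ori=None, vel=0.15, max_force=None): straight line of the TCP; ori=None keeps the orientation; vel is the mean speed in m/s. With max_force (N) it stops when the force on the tool has changed by that much, and returns True; else False.
- r.goto_joints(angles): joint-space move.
- r.gripper_to(opening, squeeze=None): opening from 0.0 (shut) to 1.0 (fully open); squeeze is the grip in N (None keeps the last); returns when the fingers have stopped.
- r.sleep(seconds).
- r.inverse_kinematics(position, orientation): joint angles nearest the present ones, or None.
- r.snapshot(name): name is "scene" or "side" or "wrist"; returns a dict with "image" (420x560x3 uint8, red, green, blue), "mtx" (3x3 intrinsics, pixels), "position" and "rotation" of the camera in the world. Camera axes: x right, y up, looking along -z (the intrinsics and any distortion apply to the point x, -y, -z); pixel columns grow to the right and rows downward; lengths in m; the calibration is good to about 2 mm. The wrist camera is an equidistant fisheye: a pixel r from the principal point sees the ray r / f radians off the axis. A picture is of the moment at which its call begins. There is no depth.
A pose or a line that the arm cannot do raises r.PlanningError and nothing moves.
- r.finish_job(): hands the job in; it is judged then, once.
Readings, each from a call of its own:
- r.read_clock(): time.
- r.read_joint_positions(): joint angles.
- r.read_joint_vel(): joint speeds.
- r.read_effort(): joint torques, N m.
- r.read_tool_pos(): TCP position.
- r.read_tcp_rot(): TCP orientation.
- r.read_force(): force on the tool from outside, world axes, zero at the start.
- r.read_torque(): the same for the moment, N m.
- r.read_width(): opening from 0.0 (shut) to 1.0 (fully open).
- r.read_gripper_force(): force on a finger pad.
Only numpy, scipy, OpenCV 4.12 (cv2) and the standard library are available. Lean on these libraries where they do the work, as an engineer would, in place of code of your own. Each camera call takes 0.05 s, during which the arm holds its last target. There are 200 camera calls.

## Working session

There is one attempt and no reset: what is moved stays moved. The work goes in short steps, each a Python script; the robot and the scene stay as the last script left them, time stands still between calls to the robot, and variables do not carry over. Pictures are saved under pics/ and viewed, at most 14 in all, crops included, and the job is handed in when it is done.

```bash
ls; mkdir -p pics
python3 - <<'E'
from station import r
import cv2,numpy as np
for n in ["scene","side","wrist"]:
    s=r.snapshot(n); cv2.imwrite(f"pics/{n}0.png",s["image"][:,:,::-1])
    print(n,s["mtx"].tolist(),np.round(s["position"],4).tolist(),np.round(s["rotation"],4).tolist(),[k for k in s if k not in("image",)])
    print({k:s[k] for k in s if k not in("image","mtx","position","rotation")})
print(r.read_clock(), r.grip_depth)
E
```

```text
pics
scene [[523.2516532226779, 0.0, 282.6348856877097], [0.0, 523.2516532226779, 202.39464907834582], [0.0, 0.0, 1.0]] [0.1255, -0.8875, 1.1581] [[0.8967, 0.3107, -0.3154], [-0.4423, 0.6593, -0.608], [0.0191, 0.6847, 0.7286]] ['mtx', 'position', 'rotation']
{}
side [[402.40404486679967, 0.0, 279.3716598827569], [0.0, 402.40404486679967, 207.052110383513], [0.0, 0.0, 1.0]] [0.5064, -0.8144, 0.491] [[0.9944, 0.0408, -0.0974], [-0.1054, 0.4442, -0.8897], [0.007, 0.895, 0.446]] ['mtx', 'position', 'rotation']
{}
wrist [[325.19226210127806, 0.0, 281.47204505130134], [0.0, 325.19226210127806, 209.68464631396637], [0.0, 0.0, 1.0]] [0.5262, 0.0658, 0.3742] [[1.0, -0.0002, 0.0009], [-0.0, 0.9649, 0.2626], [-0.001, -0.2626, 0.9649]] ['mtx', 'position', 'rotation']
{}
0.15 0.0187
```

View pics/scene0.png

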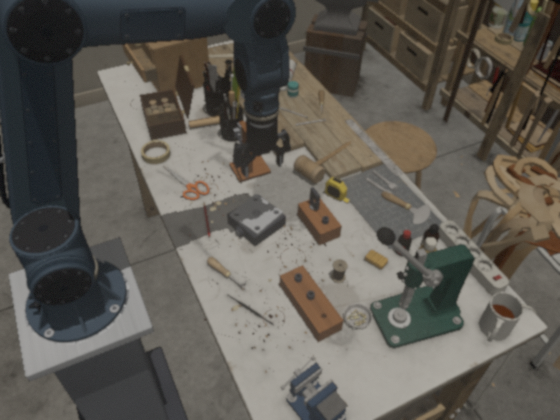

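View pics/wrist0.png

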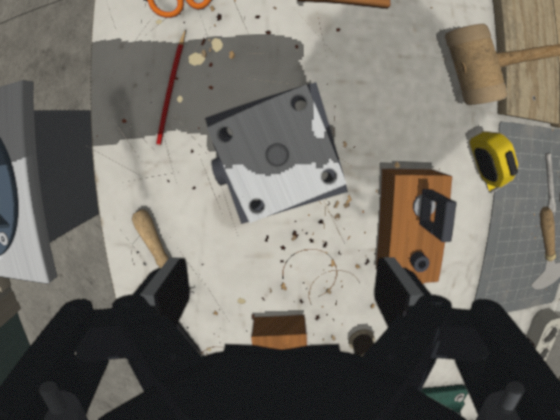

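```bash
cat > h.py <<'E'
from station import r
import cv2,numpy as np
from scipy.spatial.transform import Rotation as R
def snap(name,fn=None):
    s=r.snapshot(name); s['name']=name
    if fn: cv2.imwrite(f"pics/{fn}.png",s["image"][:,:,::-1]); np.savez(f"pics/{fn}.npz",name=name,mtx=s["mtx"],position=s["position"],rotation=s["rotation"])
    return s
def load(fn):
    d=np.load(f"pics/{fn}.npz"); s={k:d[k] for k in d}; s['name']=str(d['name']); return s
def rays(s,px):
    K=s["mtx"]; p=(np.atleast_2d(px).astype(float)-K[:2,2])/K[0,0]
    if s['name']=='wrist':
        th=np.linalg.norm(p,axis=1)[:,None]; d=np.hstack([p/np.maximum(th,1e-9)*np.sin(th),np.cos(th)])
    else: d=np.hstack([p,np.ones((len(p),1))])
    return (d*[1,-1,-1])@np.asarray(s["rotation"]).T
def up(s,px,z):
    d=rays(s,px); c=np.asarray(s["position"]); return c+d*((np.atleast_1d(z)-c[2])/d[:,2])[:,None]
def proj(s,X):
    v=(np.atleast_2d(X)-s["position"])@np.asarray(s["rotation"])*[1,-1,-1]; K=s["mtx"]
    if s['name']=='wrist':
        n=np.linalg.norm(v[:,:2],axis=1); th=np.arctan2(n,v[:,2]); q=v[:,:2]/n[:,None]*th[:,None]
    else: q=v[:,:2]/v[:,2:]
    return q*K[0,0]+K[:2,2]
def tri(obs):  # list of (snap, px)
    A=np.zeros((3,3));b=np.zeros(3)
    for s,p in obs:
        d=rays(s,p)[0];P=np.eye(3)-np.outer(d,d);A+=P;b+=P@s["position"]
    return np.linalg.solve(A,b)
def rect(s,c,half,z,n=600):
    "top-down ortho view of plane z around c: image n x n, x right, y up"
    g=(np.arange(n)+.5)/n*2*half-half; X,Y=np.meshgrid(c[0]+g,c[1]-g)
    q=proj(s,np.stack([X.ravel(),Y.ravel(),np.full(X.size,z)],1)).reshape(n,n,2).astype(np.float32)
    return cv2.remap(s["image"],q[...,0],q[...,1],cv2.INTER_CUBIC)[:,:,::-1]
def ori(yaw):  # tool down, tool y (closing) axis at world angle yaw deg
    a=np.radians(yaw); y=np.array([np.cos(a),np.sin(a),0]);z=np.array([0,0,-1.]);return np.stack([np.cross(y,z),y,z],1)
E
python3 - <<'E'
from h import *
print(np.round(r.read_tcp_rot(),3).tolist())
w=dict(name='wrist',mtx=np.array([[325.192,0,281.472],[0,325.192,209.685],[0,0,1]]),position=np.array([.5262,.0658,.3742]),rotation=np.array([[1,-.0002,.0009],[0,.9649,.2626],[-.001,-.2626,.9649]]))
c=up(w,[(299,103),(225,134),(257,206),(329,177)],.05);print(c,c.mean(0))
print('spig',up(w,[(277,154)],.055))
print('driftblk top corners',up(w,[(384,170),(451,173),(438,282)],.05),'bolt',up(w,[(421,261)],.066),'drift top',up(w,[(440,213)],.114))
s=dict(name='scene',mtx=np.array([[523.25,0,282.63],[0,523.25,202.39],[0,0,1]]),position=np.array([.1255,-.8875,1.1581]),rotation=np.array([[.8967,.3107,-.3154],[-.4423,.6593,-.608],[.0191,.6847,.7286]]))
print('bolts',up(s,[(297,279),(310,296),(323,316)],.062))
print('stand',up(s,[(250,170)],.014))
E
```

```text
[[-0.0, 1.0, -0.001], [1.0, 0.0, 0.0], [0.0, -0.001, -1.0]]
[[ 0.54311373  0.08614056  0.05      ]
 [ 0.4695205   0.05586309  0.05      ]
 [ 0.50064005 -0.01849711  0.05      ]
 [ 0.57418515  0.01199518  0.05      ]] [0.52186486 0.03387543 0.05      ]
spig [[0.52151663 0.03555505 0.055     ]]
driftblk top corners [[ 0.63234971  0.02029869  0.05      ]
 [ 0.71332342  0.01965168  0.05      ]
 [ 0.71740914 -0.11407641  0.05      ]] bolt [[ 0.6804444 -0.0769362  0.066    ]] drift top [[ 0.66928471 -0.00808122  0.114     ]]
bolts [[ 0.51525198 -0.22675729  0.062     ]
 [ 0.52098015 -0.28546655  0.062     ]
 [ 0.52239567 -0.34842328  0.062     ]]
stand [[0.58938398 0.23826958 0.014     ]]
```

Run:
```python
from h import *
r.move_pose([.53,.12,.30],ori(0)); a=snap("wrist","hook1")
r.move_pose([.62,-.09,.26],ori(0)); b=snap("wrist","drift1")
r.move_pose([.50,-.24,.26],ori(180) if False else ori(0)); c=snap("wrist","bolt0")
try:
    r.move_pose([.50,-.36,.26],ori(0)); c=snap("wrist","bolt1")
except Exception as e: print(e)
im=np.hstack([cv2.resize(cv2.imread(f"pics/{n}.png"),(400,300)) for n in("bolt0","bolt1")])
cv2.imwrite("pics/m1.png",np.vstack([im,np.hstack([cv2.resize(cv2.imread(f"pics/{n}.png"),(400,300)) for n in("hook1","drift1")])]))
print(r.read_clock())
```

```text
3.225
```

View pics/m1.png

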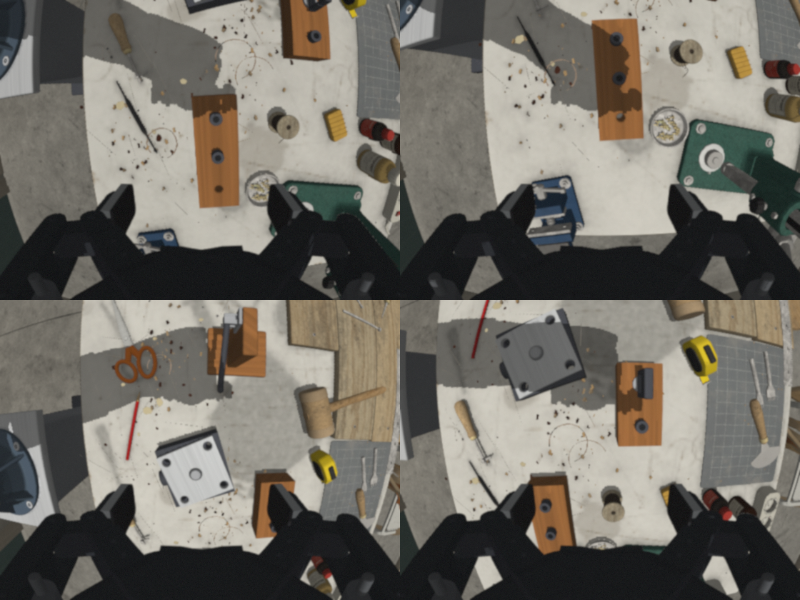

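Run:
```python
from h import *
def L(n):
    s=load(n); s['image']=cv2.imread(f"pics/{n}.png")[:,:,::-1]; return s
h=L("hook1");d=L("drift1");b=L("bolt0")
A=rect(h,(.5217,.0345),.08,.05,400); B=rect(d,(.675,-.045),.1,.05,400)
for I,c,hf in((A,(.5217,.0345),.08),(B,(.675,-.045),.1)):
    pass
hk=h['image'][0:150,270:390,::-1]; hk=cv2.resize(hk,(480,600),interpolation=cv2.INTER_CUBIC)
C=rect(b,(.52,-.27),.1,.062,300)
cv2.imwrite("pics/m2.png",np.hstack([np.vstack([cv2.resize(A,(300,300)),C]),hk]))
cv2.imwrite("pics/m3.png",np.hstack([A,B]))
```

```text
(no output)
```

View pics/m2.png

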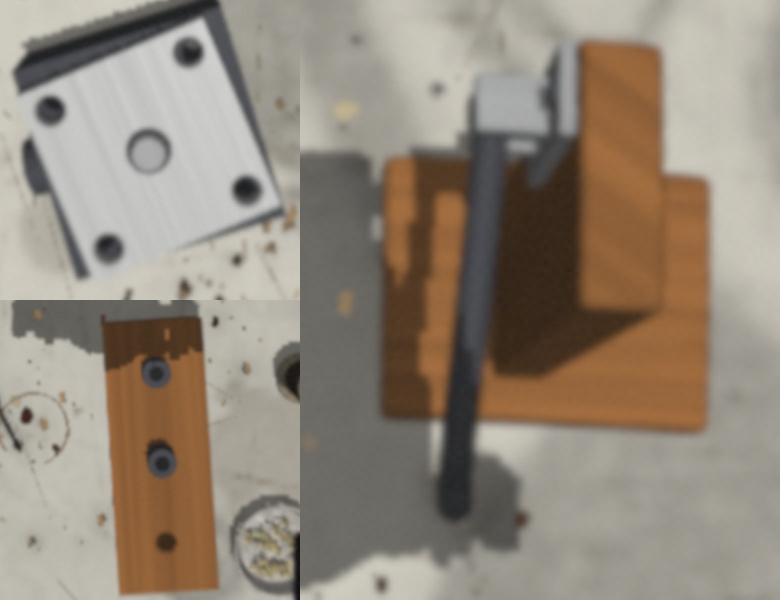

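View pics/m3.png

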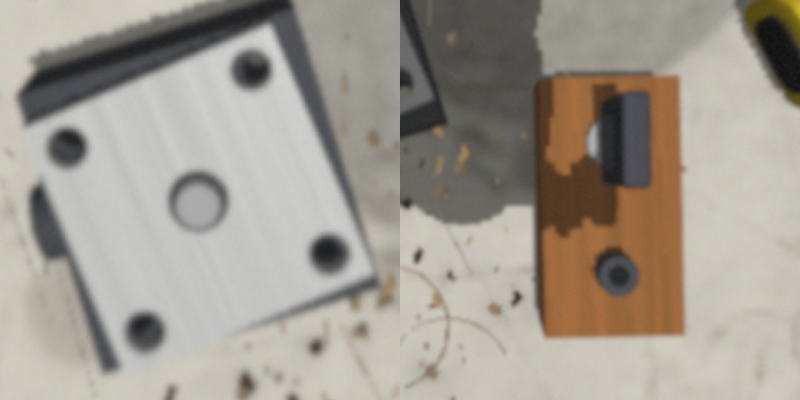

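Run:
```python
from h import *
h=load("hook1");d=load("drift1");b=load("bolt0")
def via(s,c,half,n,z,px,z2):
    px=np.atleast_2d(px).astype(float); g=2*half/n
    P=np.stack([c[0]-half+px[:,0]*g,c[1]+half-px[:,1]*g,np.full(len(px),z)],1)
    C=s['position']; return C+(P-C)*((z2-C[2])/(z-C[2]))
D=via(d,(.675,-.045),.1,400,.05,[(231,139)],.114);Bt=via(d,(.675,-.045),.1,400,.05,[(218,273)],.066)
print('drift',D,'last',Bt,'blk corners',via(d,(.675,-.045),.1,400,.05,[(280,76),(285,334),(146,336)],.05))
print('bolts',via(b,(.52,-.27),.1,300,.062,[(155,73),(161,163)],.062),'hole',via(b,(.52,-.27),.1,300,.062,[(166,242)],.046))
f=lambda u,v:(270+(u-300)/4,v/4)
print('hinge',up(h,[f(487,105),f(510,105)],.15),'tip',up(h,[f(455,510)],.16),'bar mid',up(h,[f(470,310)],.15))
print('board top cnrs',up(h,[f(585,42),f(660,48),f(582,308),f(660,308)],.178))
print('foot',up(h,[f(383,160),f(383,415),f(705,430),f(708,180)],.014))
print(proj(h,[[.5714,.0084,.05]]))
```

```text
drift [[ 0.67792939 -0.01619927  0.114     ]] last [[ 0.68115141 -0.07889374  0.066     ]] blk corners [[ 0.715   0.017   0.05  ]
 [ 0.7175 -0.112   0.05  ]
 [ 0.648  -0.113   0.05  ]]
bolts [[ 0.52333333 -0.21866667  0.062     ]
 [ 0.52733333 -0.27866667  0.062     ]] hole [[ 0.53200938 -0.33872772  0.046     ]]
hinge [[0.56281099 0.27724064 0.15      ]
 [0.56802577 0.27748633 0.15      ]] tip [[0.55483733 0.18283009 0.16      ]] bar mid [[0.55878063 0.22827585 0.15      ]]
board top cnrs [[0.58035826 0.28423138 0.178     ]
 [0.59630927 0.28428899 0.178     ]
 [0.57902883 0.2255929  0.178     ]
 [0.59536468 0.22655413 0.178     ]]
foot [[0.54323618 0.29876393 0.014     ]
 [0.54332271 0.21213834 0.014     ]
 [0.65094873 0.21076472 0.014     ]
 [0.65211805 0.29767955 0.014     ]]
[[311.52625627 261.25724317]]
```

Run:
```python
from h import *
H=np.array([.5635,.2755]);rho=.072
def P(th,off,z=.140):
    t=np.radians(th);u=np.array([-np.sin(t),-np.cos(t)]);du=np.array([-np.cos(t),np.sin(t)]);return np.r_[H+rho*u-off*du,z]
r.gripper_to(0,40)
r.move_pose([.584,.2035,.24],ori(0))
print('dn',r.move_linear([.584,.2035,.14],vel=.12,max_force=8))
for th,off in[(10,.019),(25,.018),(40,.018),(55,.017),(70,.015),(80,.0135),(91,.012)]:
    f=r.move_linear(P(th,off),vel=.08,max_force=25); print(th,f,np.round(r.read_force(),1))
p=r.read_tool_pos();r.move_linear(p+[0,-.03,0]);r.move_linear(p+[0,-.03,.12])
r.gripper_to(.75)
r.move_pose([.56,.10,.30],ori(0)); snap("wrist","hook2")
# look at drift from above
r.move_pose([.68,-.08,.24],ori(0)); s=snap("wrist","drift2")
I=cv2.imread("pics/hook2.png")[0:200,180:400]
cv2.imwrite("pics/m4.png",np.hstack([cv2.resize(I,(440,400),interpolation=cv2.INTER_CUBIC),cv2.resize(rect(s,(.68,-.02),.05,.114,400),(360,400))]))
print(r.read_clock())
```

```text
dn False
10 False [ 0.5  0.4 -0.6]
25 False [ 0.7  0.3 -1.2]
40 False [-1.  -0.1 -0.4]
55 False [-0.1  0.4  0.1]
70 False [-0.3 -0.2  0.5]
80 False [ 0.1 -0.9  0. ]
91 False [ 1.8 -6.2  1.7]
13.2333
```

View pics/m4.png

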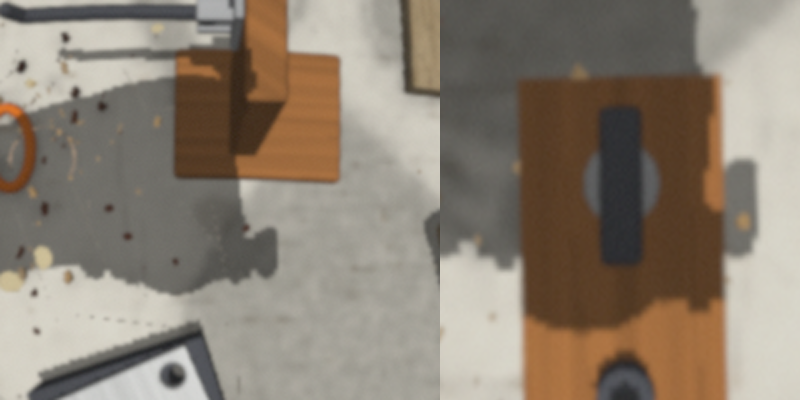

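Run:
```python
from h import *
O=ori(90)
r.move_pose([.680,-.0165,.16],O)
print('dn',r.move_linear([.680,-.0165,.078],vel=.1,max_force=8))
r.gripper_to(0,80); print('w',r.read_width()*85,r.read_gripper_force())
print('up',r.move_linear([.680,-.0165,.155],vel=.12,max_force=25),np.round(r.read_force(),1))
r.move_linear([.5725,.0112,.155],vel=.2); r.sleep(.3)
print(np.round(r.read_force(),2),r.read_clock())
s=snap("side","side1")
q=proj(s,[[.5725,.0112,.06]])[0];print(q)
u,v=q.astype(int);cv2.imwrite("pics/m5.png",cv2.resize(s["image"][v-110:v+90,u-130:u+130,::-1],(780,600),interpolation=cv2.INTER_CUBIC))
```

```text
dn False
w 38.8745601688842 80.35322830080986
up False [-0.2 -0.2 -1.4]
[ 0.01  0.72 -1.28] 17.6667
[268.91564796 214.08490209]
```

View pics/m5.png

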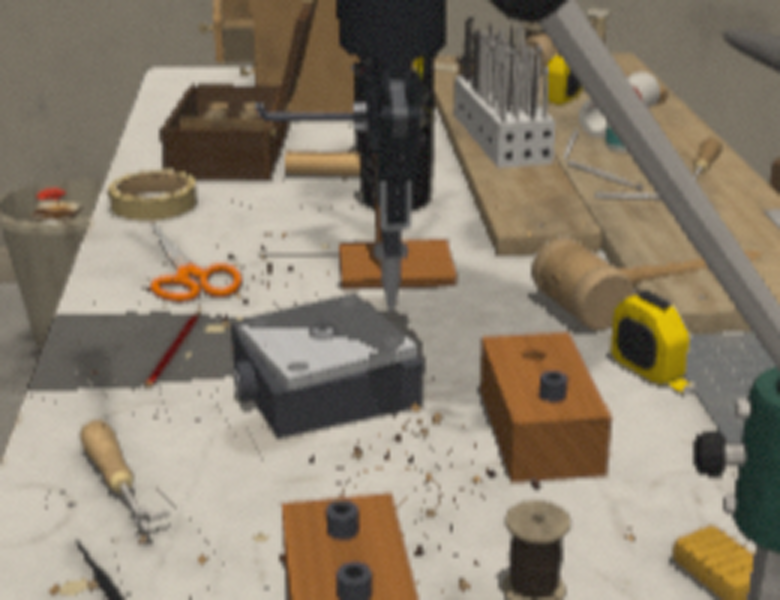

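```bash
cat >> h.py <<'E'
def guided(xy,z0,z1,goal=None,step=.0025,fmax=30,gain=.00012,vel=.03,lim=.003,zg=None,log=True):
    """descend from z0 to z1 in steps, xy sliding to goal by height zg, yielding sideways to the felt force"""
    xy=np.array(xy,float); goal=xy.copy() if goal is None else np.array(goal,float); zg=z1 if zg is None else zg
    base=r.read_force(); corr=np.zeros(2); z=z0
    while z>z1+1e-6:
        z=max(z-step,z1); a=min(1,(z0-z)/(z0-zg)); p=xy+(goal-xy)*a+corr
        hit=r.move_linear(np.r_[p,z],vel=vel,max_force=fmax)
        f=r.read_force()-base
        if log: print(round(z,4),hit,np.round(f,1),np.round(corr*1e3,1))
        corr=np.clip(corr+gain*f[:2],-lim,lim)
        if abs(f[2])>fmax: print('stop'); break
    return z
E
python3 - <<'E'
from h import *
base=r.read_force()
print(r.move_linear([.5725,.0112,.128],vel=.08,max_force=6))
print(guided((.5725,.0112),.128,.079,goal=(.5714,.0084),zg=.098,fmax=30))
print(r.read_tool_pos(),r.read_clock())
E
```

```text
False
0.1255 False [1.3 0.1 0.5] [0. 0.]
0.123 False [ 0.6  0.4 -0.6] [0.2 0. ]
0.1205 False [ 0.1 -0.2 -1.3] [0.2 0.1]
0.118 False [ 0.2 -0.5  0.2] [0.2 0. ]
0.1155 False [ 1.  -0.2 -0.7] [ 0.3 -0. ]
0.113 False [ 1.6  0.1 -0.8] [ 0.4 -0. ]
0.1105 False [ 0.3  1.2 -0.2] [ 0.6 -0. ]
0.108 False [ 0.8  1.1 -0.6] [0.6 0.1]
0.1055 False [0.7 1.  0.4] [0.7 0.3]
0.103 False [ 1.4  1.9 -0.6] [0.8 0.4]
0.1005 False [ 0.8  1.2 -1.8] [1.  0.6]
0.098 False [-0.7  1.6 -1.2] [1.1 0.8]
0.0955 False [0.5 0.9 0.2] [1.  0.9]
0.093 False [-0.6  0.9 -0.2] [1.1 1. ]
0.0905 False [ 0.2 -1.6 -0.9] [1.  1.2]
0.088 False [-2.2 -2.6 -1.7] [1. 1.]
0.0855 False [-1.  -2.8 -1.3] [0.8 0.6]
0.083 False [-0.6 -1.2 -1.4] [0.6 0.3]
0.0805 False [ 0.1  0.3 -0.8] [0.6 0.2]
0.079 False [-1.1  0.7  1.6] [0.6 0.2]
0.079
[0.57203101 0.00875544 0.07906958] 23.2083
```

Run:
```python
from h import *
p=r.read_tool_pos()
print(r.move_linear([p[0],p[1],.073],vel=.02,max_force=20),r.read_tool_pos(),np.round(r.read_force(),1))
r.gripper_to(.62); r.sleep(.4); print(r.read_tool_pos())
r.move_linear([p[0],p[1],.16],vel=.15)
r.move_pose([.55,-.02,.26],ori(0)); s=snap("wrist","cov")
r.move_pose([.52,-.32,.26],ori(0)); b=snap("wrist","bolt2")
cv2.imwrite("pics/m6.png",np.hstack([rect(s,(.5217,.0345),.08,.05,400),rect(b,(.525,-.25),.06,.062,400)])); print(r.read_clock())
```

```text
True [0.57199829 0.00879109 0.07899651] [-1.7 -0.6  7. ]
[0.5710895  0.00880551 0.07793841]
27.425
```

View pics/m6.png

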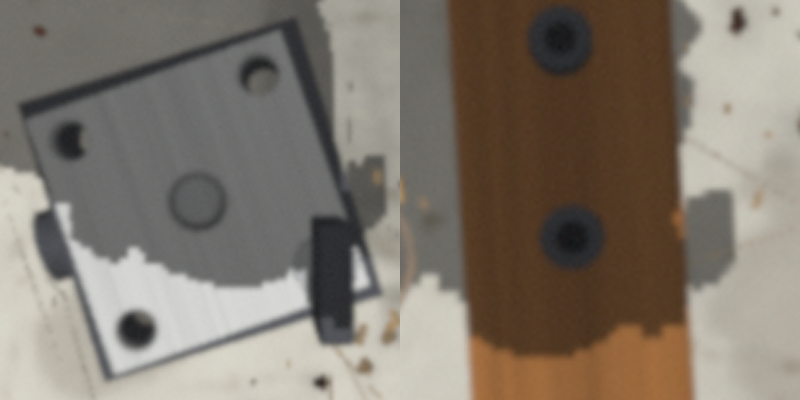

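```bash
cat >> h.py <<'E'
def bolt(src,dst,zt,yaw=0,open_=.5):
    "grasp bolt at src (block top zt), insert at dst"
    O=ori(yaw); x,y=src
    r.gripper_to(open_); r.move_pose([x,y,zt+.09],O)
    print('dn',r.move_linear([x,y,zt+.004],vel=.12,max_force=8))
    r.gripper_to(0,60); print('w',r.read_width()*85,r.read_gripper_force())
    r.move_linear([x,y,zt+.085],vel=.12,max_force=30)
    z0=.04+.004+.062
    r.move_pose([dst[0],dst[1],z0+.03],O); print('over',r.read_width()*85)
    r.move_linear([dst[0],dst[1],z0],vel=.08,max_force=8); r.sleep(.2)
    z=guided(dst,z0,.055,step=.004,fmax=20,gain=.0002); print('z',z,r.read_tool_pos())
E
python3 - <<'E'
from h import *
r.gripper_to(0); r.move_pose([.5718,.0087,.16],ori(90))
print(r.move_linear([.5718,.0087,.108],vel=.04,max_force=15),'drift top z',r.read_tool_pos()[2],r.read_force())
r.move_linear([.5718,.0087,.16],vel=.12)
bolt((.513,-.202),(.5467,.0850),.046)
print(r.read_clock())
E
```

```text
True drift top z 0.11408234473828388 [-1.4386306   0.08247172  8.37224585]
dn False
w 16.853355274630005 58.45467567443848
over 17.06933528639392
0.102 False [-0.4  1.2  1. ] [0. 0.]
0.098 False [-0.1  0.5  0.8] [-0.1  0.2]
0.094 False [ 0.  -0.4  0.2] [-0.1  0.3]
0.09 False [-0.2  0.1  0.1] [-0.1  0.3]
0.086 False [-1.2 -0.2  0.2] [-0.1  0.3]
0.082 False [ 0.1 -0.3  0.1] [-0.3  0.3]
0.078 False [-0.6 -0.4  0.2] [-0.3  0.2]
0.074 False [-0.3  0.2  0.2] [-0.4  0.1]
0.07 False [-0.1  0.3  1.1] [-0.5  0.1]
0.066 False [-1.1  0.1  0.8] [-0.5  0.2]
0.062 False [-0.   0.6  0.3] [-0.7  0.2]
0.058 False [-0.5  1.   0.6] [-0.7  0.4]
0.055 False [ 0.5 -0.5  2.8] [-0.8  0.6]
z 0.055 [0.54618992 0.08553973 0.05513285]
40.0
```

Run:
```python
from h import *
r.gripper_to(.45); p=r.read_tool_pos(); r.move_linear([p[0],p[1],.15],vel=.15)
r.move_pose([.51,-.32,.26],ori(0)); b=snap("wrist","bolt3")
cv2.imwrite("pics/m7.png",np.hstack([rect(b,(.517,-.25),.06,.062,400)]+[cv2.resize(snap("side","side2")["image"][120:300,180:360,::-1],(400,400))])); print(r.read_clock())
```

```text
42.7833
```

View pics/m7.png

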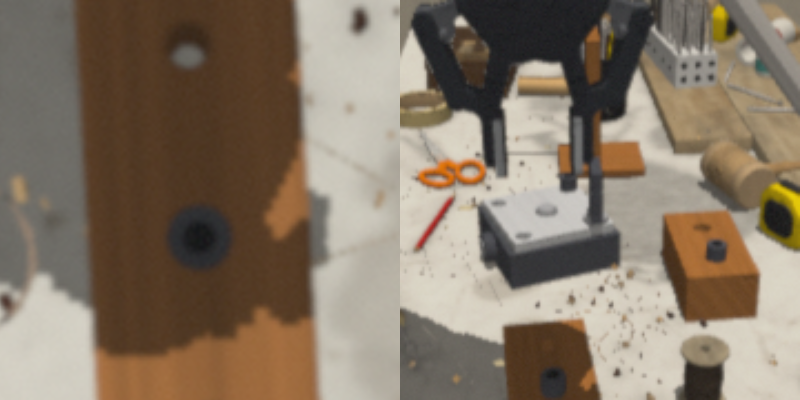

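Run:
```python
from h import *
bolt((.517,-.2611),(.4706,.0602),.046)
r.gripper_to(.45); p=r.read_tool_pos(); r.move_linear([p[0],p[1],.15],vel=.15)
r.gripper_to(0)
for q in((p[0],p[1]),(.5462,.0855)):
    r.move_pose([*q,.11],ori(0)); print(r.move_linear([*q,.06],vel=.05,max_force=10),'top',r.read_tool_pos()[2]); r.move_linear([*q,.13],vel=.15)
r.gripper_to(.7)
r.move_pose([.55,-.04,.27],ori(0)); s=snap("wrist","cov2")
cv2.imwrite("pics/m8.png",np.hstack([rect(s,(.5217,.0345),.08,.066,400),rect(s,(.5718,.0087),.05,.114,400)])); print(r.read_clock())
```

```text
dn False
w 17.20184480364535 58.46032798290253
over 17.211852026502008
0.102 False [-0.9  0.1  0.7] [0. 0.]
0.098 False [-0.8 -0.4  0.4] [-0.2  0. ]
0.094 False [-1.   0.1 -0.4] [-0.4 -0.1]
0.09 False [-0.3 -0.7  0.2] [-0.6 -0. ]
0.086 False [-0.9 -0.3 -0.5] [-0.6 -0.2]
0.082 False [ 0.  -0.4 -0.7] [-0.8 -0.3]
0.078 False [-0.2 -0.4  1.6] [-0.8 -0.3]
0.074 False [-0.4 -0.7  0.7] [-0.8 -0.4]
0.07 False [-0.6 -0.4  0.1] [-0.9 -0.5]
0.066 False [-0.6 -0.6  0.4] [-1.  -0.6]
0.062 False [-0.5 -0.2  0.1] [-1.1 -0.8]
0.058 False [-0.6 -0.2  0.1] [-1.2 -0.8]
0.055 False [-1.  -0.4  2.1] [-1.4 -0.8]
z 0.055 [0.46962683 0.05941885 0.0551398 ]
True top 0.06594369734578037
True top 0.06598696470759442
57.8083
```

View pics/m8.png

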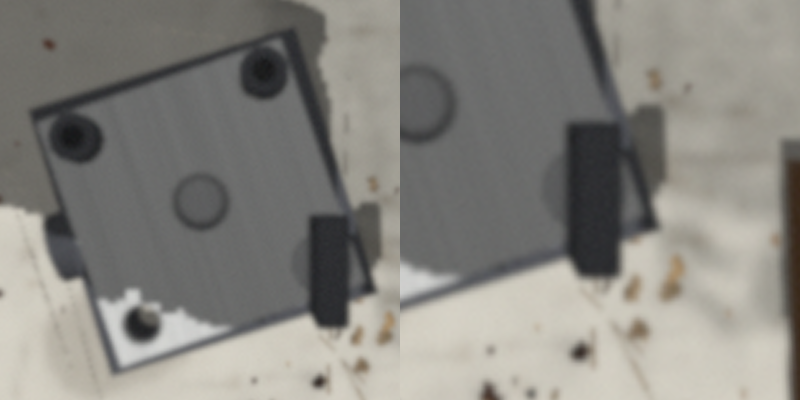

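Run:
```python
from h import *
h=load("hook2"); print(up(h,[(182,6),(230,6.5),(275,7)],.15))
O=ori(90)
r.move_pose([.571,.0088,.16],O)
print('dn',r.move_linear([.571,.0088,.078],vel=.1,max_force=8))
r.gripper_to(0,80); print('w',r.read_width()*85)
b=r.read_force();print('up',r.move_linear([.571,.0088,.19],vel=.08,max_force=30),np.round(r.read_force()-b,1),r.read_width()*85)
for q in([.42,.15,.22],[.40,.2755,.22]): r.move_linear(q,vel=.2)
s=snap("wrist","hang0"); d=snap("side","hang0s")
c=proj(d,[[.47,.2755,.15]])[0].astype(int)
cv2.imwrite("pics/m9.png",np.hstack([cv2.resize(s["image"][:,:,::-1],(400,300)),cv2.resize(d["image"][c[1]-60:c[1]+60,c[0]-80:c[0]+80,::-1],(400,300))])); print(r.read_clock())
```

```text
[[0.46901548 0.28248151 0.15      ]
 [0.51490626 0.27724361 0.15      ]
 [0.55590587 0.27506834 0.15      ]]
dn False
w 38.24887661171456
up False [ 0.9 -0.4 -8.4] 38.65487209137443
64.05
```

View pics/m9.png

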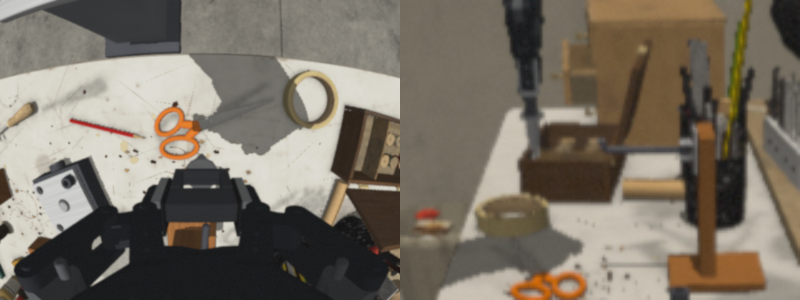

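Run:
```python
from h import *
y=.2785
r.move_linear([.41,y,.157],vel=.15); r.sleep(.2)
print('in',r.move_linear([.515,y,.157],vel=.06,max_force=6),r.read_tool_pos(),np.round(r.read_force(),1))
d=snap("side","hang1s"); c=proj(d,[[.50,.2755,.14]])[0].astype(int)
e=snap("scene","hang1c"); c2=proj(e,[[.50,.2755,.14]])[0].astype(int)
cr=lambda I,c:cv2.resize(I["image"][max(0,c[1]-45):c[1]+45,c[0]-60:c[0]+60,::-1],(400,300),interpolation=cv2.INTER_CUBIC)
cv2.imwrite("pics/m10.png",np.hstack([cr(d,c),cr(e,c2)])); print(r.read_clock())
```

```text
in False [0.51473205 0.27850904 0.15705114] [-0.5  0.4 -2.1]
66.825
```

View pics/m10.png

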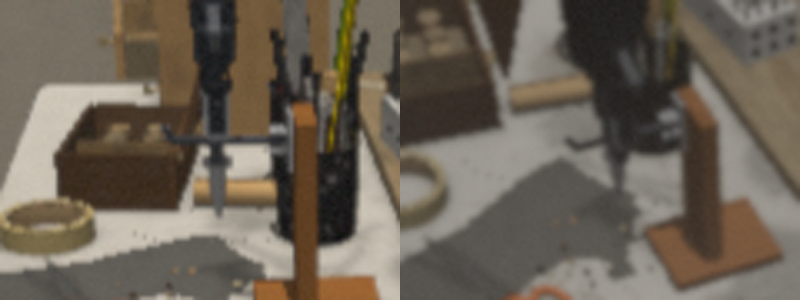

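Run:
```python
from h import *
print('low',r.move_linear([.515,.2785,.1405],vel=.03,max_force=4),r.read_tool_pos())
r.gripper_to(.62); r.sleep(.3)
print('up',r.move_linear([.515,.2785,.23],vel=.08,max_force=8)); r.move_linear([.515,.2,.26],vel=.2)
r.move_pose([.60,-.06,.26],ori(0)); s=snap("wrist","fin1")
d=snap("side","hang2s"); c=proj(d,[[.50,.2755,.14]])[0].astype(int)
cv2.imwrite("pics/m11.png",np.hstack([cv2.resize(d["image"][max(0,c[1]-50):c[1]+50,c[0]-50:c[0]+50,::-1],(260,400)),rect(s,(.68,-.06),.07,.066,270)[0:270] if 0 else cv2.resize(rect(s,(.68,-.06),.07,.066,400),(400,400)),cv2.resize(rect(s,(.4954,-.0151),.02,.05,140),(140,140)) if 0 else np.vstack([cv2.resize(rect(s,(.4954,-.0151),.02,.05,140),(140,140)),np.zeros((260,140,3),np.uint8)])])); print(r.read_clock())
```

```text
low True [0.5149061  0.27846036 0.14260558]
up False
70.8833
```

View pics/m11.png

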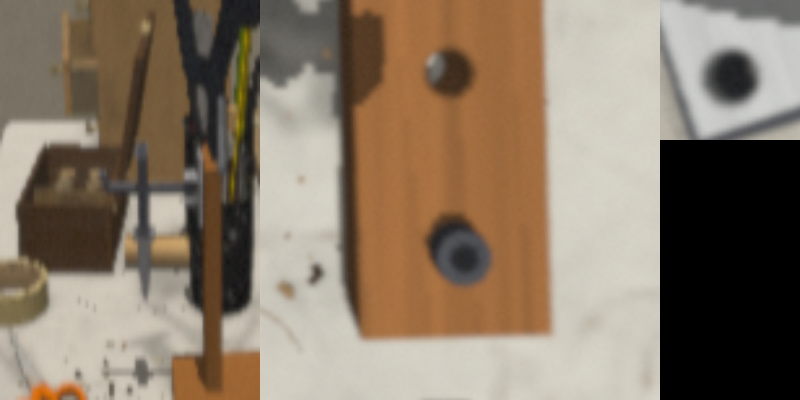

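Run:
```python
from h import *
bolt((.6807,-.0796),(.5718,.0090),.050)
r.gripper_to(.45); p=r.read_tool_pos(); r.move_linear([p[0],p[1],.15],vel=.15)
r.gripper_to(0)
for q in((p[0],p[1]),(.5462,.0855),(.4696,.0594)):
    r.move_pose([*q,.11],ori(0)); print(r.move_linear([*q,.06],vel=.05,max_force=10),'top',r.read_tool_pos()[2]); r.move_linear([*q,.13],vel=.15)
r.move_pose([.50,-.1,.27],ori(0)); r.sleep(1)
d=snap("side","end"); s=snap("wrist","endw")
cv2.imwrite("pics/m12.png",np.hstack([cv2.resize(d["image"][60:300,150:390,::-1],(400,400)),rect(s,(.5217,.0345),.08,.06,400)])); print(r.read_clock())
```

```text
dn False
w 17.13844706767956 58.4619140625
over 16.645273653319595
0.102 False [-0.  -0.1  0.5] [0. 0.]
0.098 False [-0.4 -0.5 -0.6] [-0. -0.]
0.094 False [ 0.2  0.4 -0.3] [-0.1 -0.1]
0.09 False [-0.7 -0.1 -0. ] [-0.1 -0. ]
0.086 False [-0.2 -0.4  1.1] [-0.2 -0. ]
0.082 False [ 0.7 -0.   0.4] [-0.2 -0.1]
0.078 False [-0.6  0.1  0.4] [-0.1 -0.1]
0.074 False [-1.3 -0.4 -0.2] [-0.2 -0.1]
0.07 False [-0.2 -0.  -0.4] [-0.5 -0.2]
0.066 False [ 0.2  0.8 -0.2] [-0.5 -0.2]
0.062 False [0.4 0.4 0.3] [-0.5 -0. ]
0.058 False [ 0.5 -0.6 -0.4] [-0.4  0. ]
0.055 False [-0.6  0.1  4.7] [-0.3 -0.1]
z 0.055 [0.57191585 0.00893771 0.05534584]
True top 0.06598291294086472
True top 0.06596529221603654
True top 0.06595374558575544
87.725
```

View pics/m12.png

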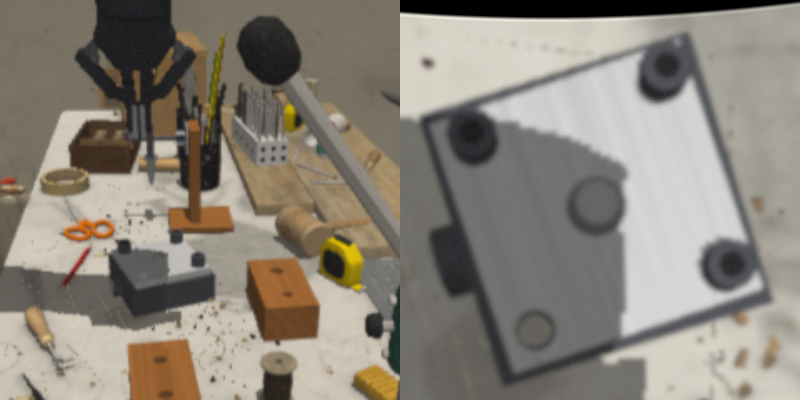

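The three bolts stand head-down on the cover with their tops at 66 mm. The drift hangs on the swung-out hook, and the gripper is clear of everything.

```bash
python3 -c "
from station import r
print(r.finish_job())"
```

```text
the job is handed in; nothing more can be done
None
```

The job is done and handed in at about 88 s of the 208 s allowed: both bolts from the long block and the last bolt are home with their heads on the cover, and the drift hangs on the swung-out hook. The hand-in call returned no verdict.

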